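# Shim the rocking balance on a jeweller's bench

## Robot

A 7-joint arm with a two-finger parallel gripper is mounted at the origin on the work surface. World frame = base frame: x ahead of the robot, y to its left, z up, the work surface at z = 0. Lengths are in m, angles in rad, forces in N, time in s.
With the tool pointing down it reaches from about 0.4 to 0.85 m from the base axis. Payload 4.5 kg.
Tool frame: the origin (TCP) lies at the very end of the fingers, on their centre line; the grasp point (between the pads) lies 19 mm behind it (r.grip_depth is the distance from the TCP to the grasp point, in m); z points along the fingers, y is the line along which they close (so a half turn about z gives the same grasp; the last joint's range is limited). The gripper opens to 85 mm and grips with 20 to 120 N. Pads are 22 mm wide; open, the fingers measure 114 mm over their backs; the gripper's body (76 mm by 85 mm) begins 54 mm behind the grasp point. The pads swing forward as they close: fully open they stand 13 mm farther back than shut.
Start: joints at [1.345, 0.689, -0.195, 1.565, 0.157, 0.902, -0.215], TCP at [0.161, -0.604, 0.231] pointing down, gripper open.
Joint ranges: [-3.01, 3.01], [-0.46, 2.08], [-1.47, 1.51], [0.13, 2.56], [-1, 4.14], [0.04, 2.09], [-2.66, 2.66]. Speed limits (rad/s): [2.57, 2.57, 3.14, 3.14, 3.14, 3.14, 3.14].

## Interface

Orientations are given as a unit quaternion [x, y, z, w].
In Python, from bench import r gives the robot as it stands. The module is installed in compiled form; this text tells all that it offers.
- The arm moves only by the tool carry_out, never from a script. Its argument "series" is a list of rows, each a list of 3 entries, a list of its own where there are three numbers: the shift along the world's x, y, z in m, then the turn, a rotation vector about the world's x, y, z in degrees, then the finger opening in m, from 0 to 0.0854. A call has 1 to 5 rows; each row shifts and turns the commanded pose from where the row before left it; what a row does not reach is not made up. A row lasts 1/8 s, in which the tool goes at most 62.5 mm and 10.7 degrees, less where a joint would pass 70% of its speed; a pose out of reach is approached as far as the arm can. A call is refused whole if a number of a shift passes 0.0625 or a number of a turn 10.7, either way. A call with a gripper value outside its range is refused whole. The fingers move at their own pace and stop on an object; the grip force is fixed at half the most. Time passes only in rows, so rows that do not move let the fingers close. It gives the time, the measured TCP pose, the force, the opening and the grip force at its end, in the units of the state.
- r.read_state(): the state, without advancing time (a new reading comes with each control period).
- r.read_camera(name): name is "side" or "top" or "wrist"; returns a dict with "frame" (420x560x3 uint8, red, green, blue), "fov_y" (degrees; the focal length in pixels is half the picture's height over the tangent of half this angle, whatever the lens; pixels are square), "cx", "cy" (the principal point, pixels), "position" and "orientation" of the camera in the world. Camera axes: x right, y up, looking along -z (the intrinsics and any distortion apply to the point x, -y, -z); pixel columns grow to the right and rows downward; lengths in m; the calibration is good to about 2 mm. A picture is of the moment at which its call begins. There is no depth.
- r.job_done(): hands the job in; it is judged then, once.
The state is a dict: "clock": time; "joint_pos": joint angles; "joint_velocities": joint speeds; "joint_torque": joint torques, N m; "eef_pos": TCP position; "eef_rot": TCP orientation; "contact_force": force on the tool from outside, world axes, zero at the start; "moment": the same for the moment, N m; "grip_width": opening from 0.0 (shut) to 1.0 (fully open); "gripper_force": force on a finger pad.
Only numpy, scipy, OpenCV 4.12 (cv2) and the standard library are available. Lean on these libraries where they do the work, as an engineer would, in place of code of your own. Each camera call takes 0.05 s, during which the arm holds its last target. There are 200 camera calls.

## Task

The balance on the jeweller's bench rocks, because its rear right foot (as seen from the robot) has lost its rubber pad and hangs clear of the bench. With the fingertips push the loose oak wedge along the bench, thin end first, under that bare foot just until the rocking stops, with all four feet carrying weight; then press down lightly on the balance's corner above that foot to check that it stands firm, and take the hand away. Only push and press: do not lift the wedge, do not lift or shove the balance, and leave the other things alone.

Things in the scene. Friction and masses are not known exactly. Their poses are not given: they have to be found in the camera images.
- balance: Jeweller's balance, loose, about 2.4 kg: pale case 230 mm (x, display to rear) by 190 mm (y, to its left), underside 26, flat top 56 mm up; steel pan of radius 60 mm, top 66 mm up, 30 mm behind the centre. Origin on the bench plane below the case's centre. Feet at x +-103, y +-83 mm. It stands on three feet, the rear right one hangs: about 4 N pressed on that corner makes it rock.
- bare_foot (a point): Lowest point of the rear right foot: a bare, round-ended brass stud, 16 mm in diameter, whose rubber pad is missing. While the balance stands level this point is 8 mm above the bench, under the case, 12 mm in from its rear and right edges (balance frame x = +103 mm, y = -83 mm).
- press_corner (a point): Point on the flat top of the case at the rear right corner, above the bare foot and 20 mm in from both edges, 56 mm above the bench: where to press for the check.
- foot_rear_right: The rear right foot: bare brass stud with its levelling wheel. Origin on the foot's axis at the level of the other feet's soles.
- foot_rear_left: The rear left foot, with a black rubber pad of radius 12 mm. Origin at the centre of its sole.
- foot_front_left: The front left foot, with a black rubber pad of radius 12 mm. Origin at the centre of its sole.
- foot_front_right: The front right foot, with a black rubber pad of radius 12 mm. Origin at the centre of its sole.
- wedge: Loose oak wedge, 30 g, flat on the bench right of the balance, pointing roughly at the bare foot: 100 mm long (x), 36 mm wide (y), 2 mm thick at the thin end (+x), rising evenly to 16 mm at the square butt (-x). Origin at its underside's centre, centre of mass at x = -13 mm. It meets the bare foot when that stands over its x = +7 mm; in the next 5 mm the push climbs to 5 to 12 N, then pushing only drags the balance.
- jar: Bystander: small amber glass jar with a black cap, radius 22 mm, 48 mm high. Origin at the centre of its underside. Leave alone.
- bench_block: Bystander: steel bench block on a rubber base, 64 x 64 x 28 mm. Origin at the centre of its underside. Leave alone.
- ring_clamp: Bystander: wooden ring clamp lying on its side, 130 x 24 x 22 mm. Origin at the centre of its underside. Leave alone.
- handpiece: Bystander: dark rotary handpiece with a pink abrasive wheel, about 150 mm long (along its x, wheel at -x), 24 mm thick. Origin under its middle. Leave alone.
There are look-alikes about, which are no part of the job. Leave any orange or red look-alike of the wedge alone.

How it is judged:
By the outcome, as a careful person would: the job done as asked, in the order asked, and still so for the second after the job is handed in, with the robot touching nothing.
It also fails if it takes over 64 s, if anything falls off the work surface, if the arm or the gripper's body presses on something with over 40 N, if the wrist force passes 120 N, or if a joint passes its speed limit or range.

## Working session

There is one attempt and no reset: what is moved stays moved. The work goes in short steps, Python scripts to look and compute and a tool call to move; the robot and the scene stay as the last step left them, time stands still between calls to the robot, and variables do not carry over. Pictures are saved under pics/ and viewed, at most 10 in all, crops included, and the job is handed in when it is done.

Besides the shell and the picture viewer there is one more tool, called after "Call:" as name(argument=value, ...), one argument or row to a line, values as JSON. carry_out: Moves the arm, as the interface text tells. Its arguments: {"type":"object","properties":{"series":{"type":"array","items":{"type":"array"}}},"required":["series"]}

```bash
mkdir -p pics
python3 - <<'E'
from bench import r
import cv2
for n in("top","side"):
    c=r.read_camera(n); cv2.imwrite(f"pics/{n}0.png",c["frame"][:,:,::-1])
    print(n,{k:v for k,v in c.items() if k!="frame"})
s=r.read_state();print(s)
E
```

```text
top {'fov_y': 51.68332772820289, 'cx': 280.806013138829, 'cy': 205.33051151302521, 'position': array([0.49961364, 0.12299695, 0.96478322]), 'orientation': array([ 0.03292819, -0.04953393, -0.70391257,  0.70779179])}
side {'fov_y': 46.524669613352266, 'cx': 276.8503373279673, 'cy': 207.22892841404575, 'position': array([ 0.47797487, -0.60268219,  0.60546289]), 'orientation': array([ 0.44993561, -0.03938348, -0.0759346 ,  0.88895491])}
{'clock': 0.1, 'joint_pos': array([ 1.34479149,  0.68992726, -0.19451907,  1.56624951,  0.15730398,
        0.90251358, -0.21509304]), 'joint_velocities': array([ 2.71976093e-03, -1.66059629e-03,  4.15115577e-04, -2.74659002e-03,
       -9.07261518e-05, -2.95574415e-04, -1.14404965e-03]), 'joint_torque': array([-4.97289104e-03, -5.40600336e+01, -1.27222113e+00, -1.58985615e+01,
        9.26647248e-03,  4.35768510e-03,  1.30889177e-05]), 'eef_pos': array([ 0.16035874, -0.60346255,  0.23054476]), 'eef_rot': array([ 9.91568599e-01,  1.29580039e-01, -1.73601812e-04, -8.35215312e-04]), 'contact_force': array([-0.2217384 ,  1.02420822, -0.52636532]), 'moment': array([-0.01832799,  0.01759853, -0.02169167]), 'gripper_force': 0.0, 'grip_width': 0.9986011990568386}
```

View pics/top0.png

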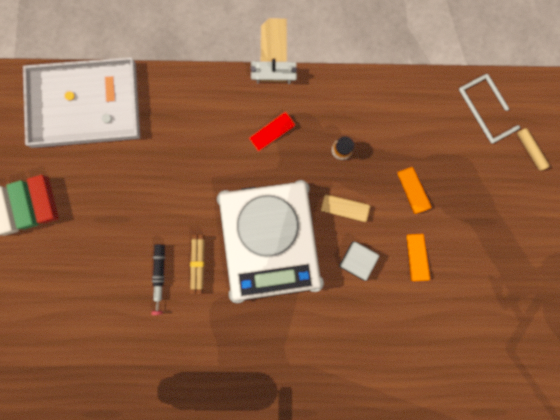

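View pics/side0.png

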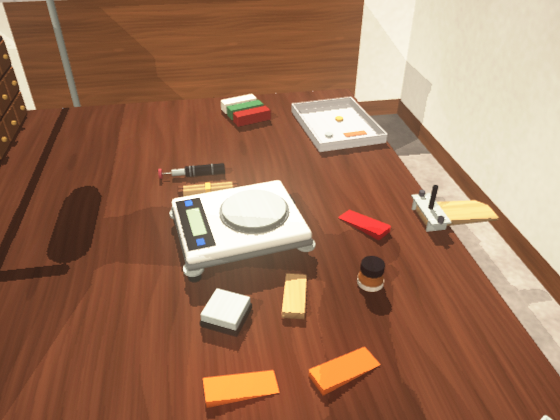

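Top view: the balance is at (269,240), with its display toward the robot, so the rear right corner is at about (305,187). Wedge candidates are the pale oak one at (346,208), two orange ones at (414,190) and (419,258), and a red one at (273,131). Also wood-coloured are the sticks at (197,264), the clamp handle at (533,150) and the bench pin at (274,40). I choose the oak one at (346,208) and will check it in a close crop.

```bash
cat > h.py <<'E'
import numpy as np,cv2
from scipy.spatial.transform import Rotation as R
from bench import r
def ray(c,u,v):
    f=210/np.tan(np.radians(c["fov_y"]/2))
    return R.from_quat(c["orientation"]).apply([(u-c["cx"])/f,-(v-c["cy"])/f,-1])
def plane(c,u,v,z):
    d=ray(c,u,v);p=c["position"];return (p+d*(z-p[2])/d[2])[:2]
def proj(c,P):
    f=210/np.tan(np.radians(c["fov_y"]/2))
    q=R.from_quat(c["orientation"]).inv().apply(np.atleast_2d(P)-c["position"])
    return np.c_[c["cx"]+f*q[:,0]/-q[:,2],c["cy"]-f*q[:,1]/-q[:,2]]
def crop(c,x0,y0,w,h,k):
    return cv2.resize(c["frame"][y0:y0+h,x0:x0+w,::-1],None,fx=k,fy=k,interpolation=cv2.INTER_CUBIC)
E
python3 - <<'E'
from h import *
a=crop(r.read_camera("top"),210,170,175,140,4.5)
b=crop(r.read_camera("side"),160,170,180,160,4)
cv2.imwrite("pics/ct.png",a[:600,:790]);cv2.imwrite("pics/cs.png",b[:600])
E
```

```text
(no output)
```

View pics/ct.png

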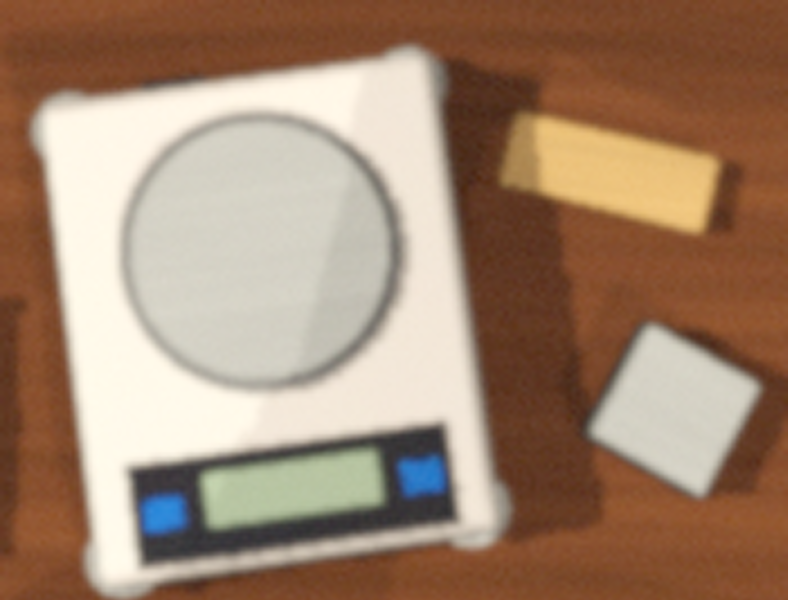

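View pics/cs.png

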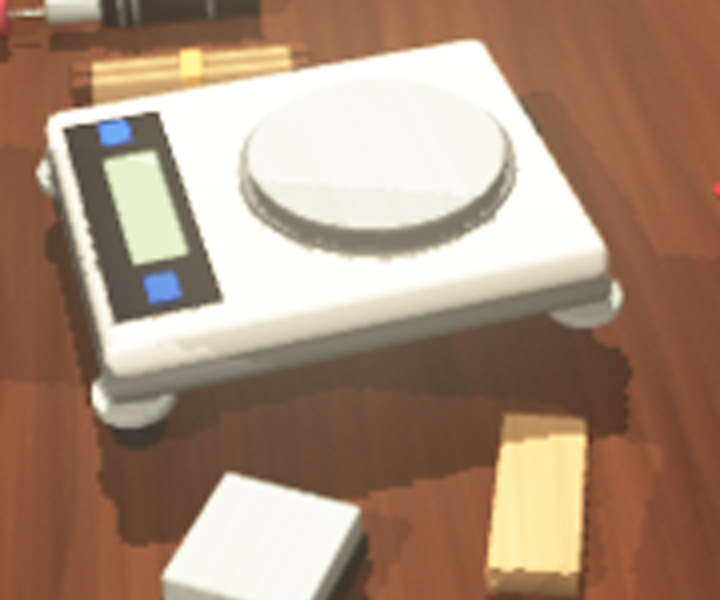

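Run:
```python
from h import *
np.set_printoptions(precision=4,suppress=True)
T=r.read_camera("top");S=r.read_camera("side")
def t(x,y,z):return plane(T,(x+.5)/4.5-.5+210,(y+.5)/4.5-.5+170,z)
def s(x,y,z):return plane(S,(x+.5)/4-.5+160,(y+.5)/4-.5+170,z)
w=np.array([t(518,112,.002),t(502,187,.002),t(721,158,.016),t(704,235,.016)])
ws=np.array([s(586,418,.002),s(504,415,.002),s(580,574,.016),s(488,570,.016)])
for q in(w,ws):
    a=q[:2].mean(0);b=q[2:].mean(0);d=a-b
    print("wedge thin",a,"butt",b,"len",np.linalg.norm(d),"dir",np.degrees(np.arctan2(d[1],d[0])),"wid",np.linalg.norm(q[0]-q[1]),np.linalg.norm(q[2]-q[3]))
b=np.array([t(432,57,.056),t(42,108,.056),t(95,583,.056),t(490,537,.056)])
print("case RR RL FL FR",b,b.mean(0),[np.linalg.norm(b[i]-b[i-1]) for i in range(4)])
bs=np.array([s(605,250,.056),s(480,40,.056),s(48,115,.056),s(106,350,.056)])
print("side",bs,bs.mean(0),[np.linalg.norm(bs[i]-bs[i-1]) for i in range(4)])
for n,q in(("top",b),("side",bs)):
    d=(q[0]+q[1]-q[2]-q[3]);l=(q[1]+q[2]-q[0]-q[3])
    print(n,np.degrees(np.arctan2(d[1],d[0])),np.degrees(np.arctan2(l[1],l[0]))-90)
print("pan",t(262,249,.066),s(378,158,.066))
k=np.array([t(652,322,.028),t(763,386,.028),t(702,498,.028),t(586,432,.028)]);print("block",k,k.mean(0))
print("jar",plane(T,344,146,.048),plane(S,372,266,.048))
```

```text
wedge thin [0.6189 0.006 ] butt [ 0.5946 -0.0918] len 0.10079311441066753 dir 76.05820235134924 wid 0.0386189419636329 0.039125419994842425
wedge thin [0.6183 0.0061] butt [ 0.5932 -0.0929] len 0.10207196693977348 dir 75.76004012297045 wid 0.03608078804563351 0.03624248301034361
case RR RL FL FR [[0.656  0.0493]
 [0.6302 0.2325]
 [0.4115 0.2039]
 [0.4326 0.0231]] [0.5326 0.1272] [np.float64(0.2248467092176471), np.float64(0.18505284745505385), np.float64(0.2205462544507476), np.float64(0.1819849761566551)]
side [[0.6532 0.0504]
 [0.6284 0.2278]
 [0.4094 0.1974]
 [0.4333 0.0212]] [0.5311 0.1242] [np.float64(0.2218549305555199), np.float64(0.17914887098887194), np.float64(0.2210702001571219), np.float64(0.17778032412180286)]
top 7.062089705664134 7.329227231454638
side 7.744483099374225 7.856689972142149
pan [0.5639 0.1288] [0.5615 0.122 ]
block [[ 0.5325 -0.0586]
 [ 0.5022 -0.1116]
 [ 0.4491 -0.0812]
 [ 0.48   -0.0262]] [ 0.491  -0.0694]
jar [ 0.7378 -0.0351] [ 0.7356 -0.0437]
```

The two views agree. The oak wedge has its thin end at (0.619, 0.006) and its butt at (0.594, -0.092), and the butt is the thick end, away from the balance. The balance is at (0.532, 0.126) with yaw 7.4°, which puts the bare foot at about (0.645, 0.057). I'll go behind the butt with the fingers shut and their broad line square to the push direction (71°).

Call:
carry_out(
  series=[
    [[0.038, 0.044, 0], [0, 0, 10], 0],
    [[0.038, 0.044, 0], [0, 0, 10], 0],
    [[0.038, 0.044, 0], [0, 0, 10], 0],
    [[0.038, 0.044, 0], [0, 0, 10], 0],
    [[0.038, 0.044, 0], [0, 0, 10], 0],
  ],
)

```text
clock: 0.92
eef_pos: [0.3517, -0.3828, 0.2315]
eef_rot: [0.842, 0.539, 0.0, 0.0]
contact_force: [0.1, -0.0, 0.8]
grip_width: -0.0
gripper_force: 0.0
```

Call:
carry_out(
  series=[
    [[0.038, 0.044, 0], [0, 0, 6.3], 0],
    [[0.038, 0.044, 0], [0, 0, 0], 0],
    [[0.038, 0.044, 0], [0, 0, 0], 0],
    [[0.038, 0.044, 0], [0, 0, 0], 0],
    [[0.038, 0.044, 0], [0, 0, 0], 0],
  ],
)

```text
clock: 1.55
eef_pos: [0.5417, -0.1627, 0.2314]
eef_rot: [0.813, 0.582, -0.0, 0.0]
contact_force: [0.9, -0.5, 0.4]
grip_width: 0.001
gripper_force: 0.0
```

Call:
carry_out(
  series=[
    [[0.035, 0.035, 0], [0, 0, 0], 0],
    [[0, 0, -0.05], [0, 0, 0], 0],
    [[0, 0, -0.05], [0, 0, 0], 0],
    [[0, 0, 0], [0, 0, 0], 0],
  ],
)

```text
clock: 2.05
eef_pos: [0.5725, -0.1288, 0.1282]
eef_rot: [0.813, 0.582, -0.003, -0.003]
contact_force: [0.0, 0.9, 0.3]
grip_width: 0.004
gripper_force: 0.0
```

Call:
carry_out(
  series=[
    [[0.011, 0.004, -0.04], [0, 0, 0], 0],
    [[0, 0, -0.04], [0, 0, 0], 0],
    [[0, 0, -0.03], [0, 0, 0], 0],
    [[0, 0, -0.012], [0, 0, 0], 0],
    [[0, 0, 0], [0, 0, 0], 0],
  ],
)

```text
clock: 2.68
eef_pos: [0.5875, -0.1252, 0.0103]
eef_rot: [0.813, 0.582, 0.001, 0.001]
contact_force: [-0.2, -0.7, -0.1]
grip_width: 0.005
gripper_force: 0.0
```

Run:
```python
from h import *
s=r.read_state();print(s["eef_pos"],s["contact_force"])
a=crop(r.read_camera("top"),270,160,130,110,3)
c=r.read_camera("side");b=crop(c,240,170,130,175,3)
H=max(a.shape[0],b.shape[0]);a=cv2.copyMakeBorder(a,0,H-a.shape[0],0,0,0);cv2.imwrite("pics/p1.png",np.hstack([a,b]))
```

```text
[ 0.58747279 -0.12521772  0.01034629] [-0.20429861 -0.71244352 -0.06840319]
```

View pics/p1.png

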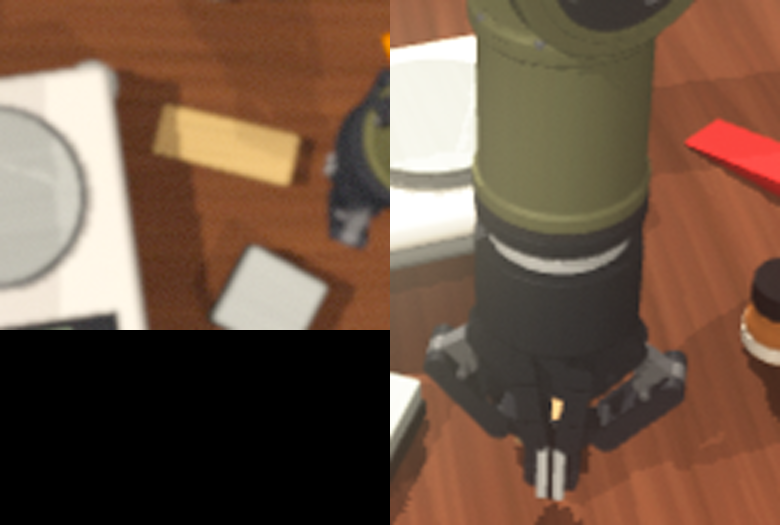

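The picture shows the shut fingertips behind the butt, about 4 mm too far toward +x, and the wedge unmoved. The shut tips are narrow, so I'll open them to 16 mm for a steadier push, recentre, and push part of the way.

Call:
carry_out(
  series=[
    [[-0.004, 0, -0.003], [0, 0, 0], 0.016],
    [[0, 0, 0], [0, 0, 0], 0.016],
    [[0.0032, 0.0095, 0], [0, 0, 0], 0.016],
    [[0.0032, 0.0095, 0], [0, 0, 0], 0.016],
    [[0.0016, 0.0047, 0], [0, 0, 0], 0.016],
  ],
)

```text
clock: 3.4
eef_pos: [0.5912, -0.0995, 0.0064]
eef_rot: [0.813, 0.583, 0.001, -0.0]
contact_force: [-1.5, -0.5, -0.2]
grip_width: 0.191
gripper_force: 0.1
```

Call:
carry_out(
  series=[
    [[0.0016, 0.0047, 0], [0, 0, 0], 0.016],
    [[0.0016, 0.0047, 0], [0, 0, 0], 0.016],
    [[0.0016, 0.0047, 0], [0, 0, 0], 0.016],
    [[0.0016, 0.0047, 0], [0, 0, 0], 0.016],
    [[0.0016, 0.0047, 0], [0, 0, 0], 0.016],
  ],
)

```text
clock: 4.03
eef_pos: [0.5987, -0.0775, 0.0063]
eef_rot: [0.813, 0.582, 0.0, 0.0]
contact_force: [-0.4, -0.0, -0.2]
grip_width: 0.191
gripper_force: 0.1
```

Run:
```python
from h import *
s=r.read_state();print(s["eef_pos"],s["contact_force"])
c=r.read_camera("top")
cv2.imwrite("pics/p2.png",crop(c,270,165,130,100,6))
```

```text
[ 0.59869065 -0.07754195  0.00629686] [-0.3695921  -0.01862623 -0.22274745]
```

View pics/p2.png

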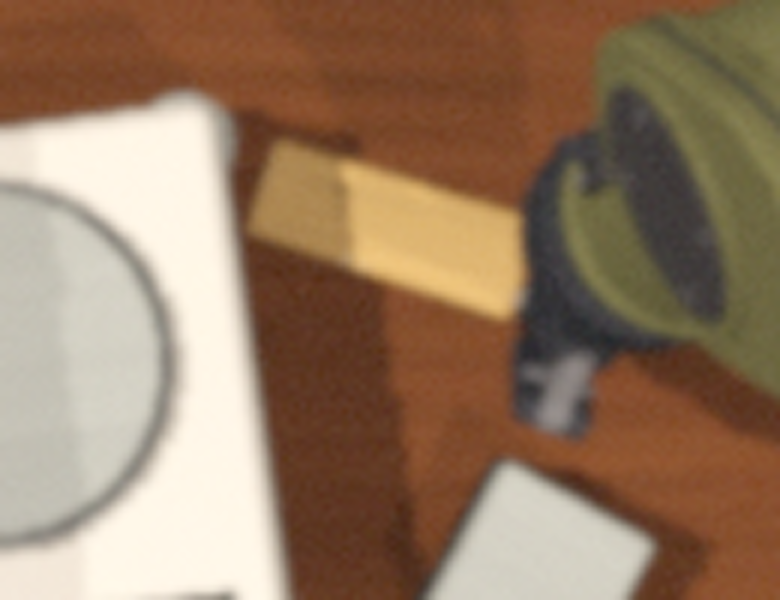

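Run:
```python
from h import *
T=r.read_camera("top")
def t(x,y,z):return plane(T,(x+.5)/6-.5+270,(y+.5)/6-.5+165,z)
a,b,c,u=t(280,138,.002),t(248,232,.002),t(507,321,.016),t(520,212,.0145)
e=a-b;print("thin",(a+b)/2,"end ang",np.degrees(np.arctan2(*e[::-1]))+90)
for p,q in((b,c),(a,u)):
    d=p-q;print(np.linalg.norm(d),np.degrees(np.arctan2(d[1],d[0])))
th=(a+b)/2;F=np.array([.6448,.0567]);s=r.read_state()["eef_pos"][:2]
print("tip->foot",F-th,np.degrees(np.arctan2(*(F-s)[::-1])),np.linalg.norm(F-s),np.linalg.norm(th-s))
for A in(70,71,72,73):
    A=np.radians(A);d=np.array([np.cos(A),np.sin(A)]);n=np.array([-d[1],d[0]]);print(d@(F-th),n@(F-th))
```

```text
thin [0.63552465 0.02700624] end ang 71.1328755138812
0.09989447100717447 70.10047672492931
0.09218863034627929 71.66973579128408
tip->foot [0.00927535 0.02969376] 71.03427854400614 0.14108007552474877 0.10998728864815327
0.03107536932798497 0.0014398832093787447
0.031095765825711687 0.0008973239324910395
0.031106690251936443 0.00035449132204092015
0.031108139278973185 -0.00018844926989992385
```

The wedge now sits at 71° with its axis within 1 mm of the foot, and contact is expected after about 74 mm more. I'll push 60 mm and then go in small steps, watching the force.

Call:
carry_out(
  series=[
    [[0.002, 0.0057, 0], [0, 0, 0], 0.016],
    [[0.002, 0.0057, 0], [0, 0, 0], 0.016],
    [[0.002, 0.0057, 0], [0, 0, 0], 0.016],
    [[0.002, 0.0057, 0], [0, 0, 0], 0.016],
    [[0.002, 0.0057, 0], [0, 0, 0], 0.016],
  ],
)

```text
clock: 4.75
eef_pos: [0.6087, -0.0489, 0.0063]
eef_rot: [0.813, 0.582, 0.0, 0.0]
contact_force: [0.8, -0.5, -0.3]
grip_width: 0.186
gripper_force: 0.1
```

Call:
carry_out(
  series=[
    [[0.002, 0.0057, 0], [0, 0, 0], 0.016],
    [[0.002, 0.0057, 0], [0, 0, 0], 0.016],
    [[0.002, 0.0057, 0], [0, 0, 0], 0.016],
    [[0.002, 0.0057, 0], [0, 0, 0], 0.016],
    [[0.001, 0.0028, 0], [0, 0, 0], 0.016],
  ],
)

```text
clock: 5.38
eef_pos: [0.6178, -0.0231, 0.0064]
eef_rot: [0.813, 0.582, 0.0, -0.0]
contact_force: [-0.2, 0.0, 0.4]
grip_width: 0.191
gripper_force: 0.1
```

```bash
cat > f.py <<'E'
from h import *
F=[];
s=r.read_state();p=s["eef_pos"]
for i in range(3):
    r.read_camera("side");F.append(r.read_state()["contact_force"])
F=np.mean(F,0);d=np.array([.3256,.9455,0]);print(r.read_state()["eef_pos"].round(4),"F",F.round(2),"push",-F@d,"dist to foot",np.linalg.norm(p[:2]-[.6448,.0567]))
E
python3 f.py
python3 - <<'E'
from h import *
cv2.imwrite("pics/p3.png",np.hstack([crop(r.read_camera("top"),270,165,100,100,4),crop(r.read_camera("side"),250,200,100,100,4)]))
E
```

```text
[ 0.6176 -0.0236  0.0063] F [-0.39  0.42 -0.04] push -0.2707654670503976 dist to foot 0.08420846234689454
```

View pics/p3.png

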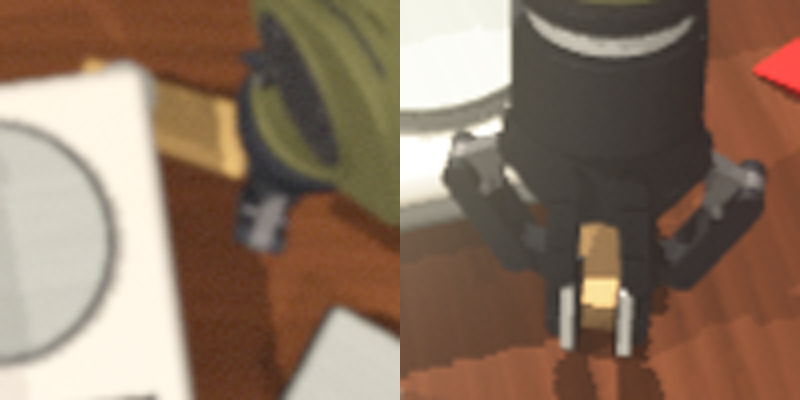

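Top view: the wedge has slid under the corner on line, with its thin tip just showing past the rear edge at (93,65). Side view: both fingers bear on the butt at (600,295), and the knuckles are clear of the case. I expect about 17 mm more to contact.

Call:
carry_out(
  series=[
    [[0.0013, 0.0038, 0], [0, 0, 0], 0.016],
    [[0.0013, 0.0038, 0], [0, 0, 0], 0.016],
    [[0.0013, 0.0038, 0], [0, 0, 0], 0.016],
    [[0.0003, 0.001, 0], [0, 0, 0], 0.016],
    [[0, 0, 0], [0, 0, 0], 0.016],
  ],
)

```text
clock: 6.25
eef_pos: [0.6218, -0.0112, 0.0063]
eef_rot: [0.813, 0.582, 0.0, 0.0]
contact_force: [-0.0, 0.3, 0.5]
grip_width: 0.185
gripper_force: 0.0
```

```bash
python3 f.py
```

```text
[ 0.6217 -0.0116  0.0063] F [-0.14  0.02 -0.14] push 0.03191150880497544 dist to foot 0.07168036404395073
```

Call:
carry_out(
  series=[
    [[0.0003, 0.0009, 0], [0, 0, 0], 0.016],
    [[0.0003, 0.0009, 0], [0, 0, 0], 0.016],
    [[0.0003, 0.0009, 0], [0, 0, 0], 0.016],
    [[0, 0, 0], [0, 0, 0], 0.016],
  ],
)

```text
clock: 6.9
eef_pos: [0.6227, -0.0084, 0.0063]
eef_rot: [0.813, 0.582, 0.0, -0.0]
contact_force: [-0.5, 0.4, -0.4]
grip_width: 0.188
gripper_force: 0.0
```

```bash
python3 f.py
```

```text
[ 0.6227 -0.0086  0.0063] F [-0.42 -0.45  0.5 ] push 0.5584383413259202 dist to foot 0.06877785140237944
```

Call:
carry_out(
  series=[
    [[0.0003, 0.0009, 0], [0, 0, 0], 0.016],
    [[0, 0, 0], [0, 0, 0], 0.016],
  ],
)

```text
clock: 7.3
eef_pos: [0.623, -0.0076, 0.0063]
eef_rot: [0.813, 0.582, 0.0, -0.0]
contact_force: [0.5, -0.2, -0.6]
grip_width: 0.185
gripper_force: 0.0
```

```bash
python3 f.py
```

```text
[ 0.623  -0.0077  0.0063] F [-0.03 -0.18  0.19] push 0.17582233795786945 dist to foot 0.06790873938340361
```

Call:
carry_out(
  series=[
    [[0.0003, 0.0009, 0], [0, 0, 0], 0.016],
    [[0, 0, 0], [0, 0, 0], 0.016],
  ],
)

```text
clock: 7.7
eef_pos: [0.6233, -0.0067, 0.0063]
eef_rot: [0.813, 0.582, 0.0, 0.0]
contact_force: [0.1, -0.4, -0.2]
grip_width: 0.191
gripper_force: 0.0
```

```bash
python3 f.py
```

```text
[ 0.6233 -0.0068  0.0063] F [ 0.24 -0.33  0.11] push 0.2306478770398196 dist to foot 0.06692986927442378
```

Call:
carry_out(
  series=[
    [[0.0003, 0.0009, 0], [0, 0, 0], 0.016],
    [[0, 0, 0], [0, 0, 0], 0.016],
  ],
)

```text
clock: 8.1
eef_pos: [0.6236, -0.0059, 0.0063]
eef_rot: [0.813, 0.582, 0.0, 0.0]
contact_force: [-0.4, -0.6, -1.1]
grip_width: 0.191
gripper_force: 0.0
```

```bash
python3 f.py
```

```text
[ 0.6236 -0.0059  0.0063] F [ 0.   -0.25  0.09] push 0.24060236390192538 dist to foot 0.06609574545548454
```

Call:
carry_out(
  series=[
    [[0.0003, 0.0009, 0], [0, 0, 0], 0.016],
    [[0, 0, 0], [0, 0, 0], 0.016],
  ],
)

```text
clock: 8.5
eef_pos: [0.6238, -0.0054, 0.0063]
eef_rot: [0.813, 0.582, -0.0, 0.0]
contact_force: [0.0, -0.5, 0.5]
grip_width: 0.188
gripper_force: 0.5
```

```bash
python3 f.py
```

```text
[ 0.6238 -0.0054  0.0063] F [-0.9  -1.11  0.41] push 1.3458338263208387 dist to foot 0.0655138961653758
```

Force is rising, so the foot is met at about TCP y = -0.0056. I'll go on in 1 mm steps.

Call:
carry_out(
  series=[
    [[0.0003, 0.0009, 0], [0, 0, 0], 0.016],
    [[0, 0, 0], [0, 0, 0], 0.016],
  ],
)

```text
clock: 8.9
eef_pos: [0.624, -0.0047, 0.0063]
eef_rot: [0.813, 0.582, -0.0, 0.0]
contact_force: [-1.5, -2.0, -0.2]
grip_width: 0.188
gripper_force: 1.3
```

```bash
python3 f.py
```

```text
[ 0.624  -0.0047  0.0063] F [-1.63 -2.69  1.08] push 3.074081864346549 dist to foot 0.06487176345307047
```

Call:
carry_out(
  series=[
    [[0.0003, 0.0009, 0], [0, 0, 0], 0.016],
    [[0, 0, 0], [0, 0, 0], 0.016],
  ],
)

```text
clock: 9.3
eef_pos: [0.6242, -0.0041, 0.0063]
eef_rot: [0.813, 0.582, -0.001, 0.0]
contact_force: [-1.8, -4.5, 1.6]
grip_width: 0.187
gripper_force: 2.3
```

```bash
python3 f.py
```

```text
[ 0.6242 -0.004   0.0063] F [-2.21 -4.54  1.81] push 5.0160972370762735 dist to foot 0.06421046917431115
```

Call:
carry_out(
  series=[
    [[0.0002, 0.0006, 0], [0, 0, 0], 0.016],
    [[0, 0, 0], [0, 0, 0], 0.016],
  ],
)

```text
clock: 9.7
eef_pos: [0.6243, -0.0038, 0.0063]
eef_rot: [0.813, 0.582, -0.001, 0.0]
contact_force: [-2.4, -6.5, 1.7]
grip_width: 0.186
gripper_force: 2.8
```

```bash
python3 f.py
```

```text
[ 0.6243 -0.0038  0.0063] F [-1.28 -5.61  1.39] push 5.7254740983286245 dist to foot 0.06387636391377452
```

The push is about 5.7 N, roughly 2 mm past contact. Now I'll withdraw, shut the fingers and go above the press corner at about (0.636, 0.064).

Call:
carry_out(
  series=[
    [[-0.003, -0.009, 0], [0, 0, 0], 0.016],
    [[-0.01, -0.03, 0], [0, 0, 0], 0.016],
    [[0, 0, 0.04], [0, 0, 0], 0],
    [[0, 0, 0.05], [0, 0, 0], 0],
    [[0, 0, 0.03], [0, 0, 0], 0],
  ],
)

```text
clock: 10.48
eef_pos: [0.6134, -0.0399, 0.129]
eef_rot: [0.813, 0.583, 0.003, 0.0]
contact_force: [0.2, 0.2, -0.2]
grip_width: -0.003
gripper_force: 0.0
```

Run:
```python
from h import *
print(r.read_state()["eef_pos"])
cv2.imwrite("pics/p4.png",np.hstack([crop(r.read_camera("top"),215,165,135,140,3),crop(r.read_camera("side"),165,170,130,140,3)]))
```

```text
[ 0.61343098 -0.03987937  0.12895559]
```

View pics/p4.png

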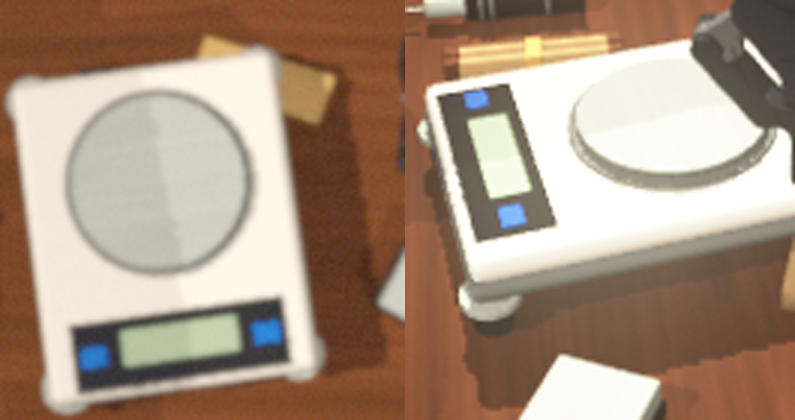

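The balance is where it was, and the wedge is under the rear right corner with its tip showing past the rear edge and its butt on the right. Now the press.

Call:
carry_out(
  series=[
    [[0.0115, 0.052, 0], [0, 0, 0], 0],
    [[0.0115, 0.0515, 0], [0, 0, 0], 0],
    [[0, 0, -0.04], [0, 0, 0], 0],
    [[0, 0, -0.02], [0, 0, 0], 0],
    [[0, 0, 0], [0, 0, 0], 0],
  ],
)

```text
clock: 11.2
eef_pos: [0.633, 0.0606, 0.0642]
eef_rot: [0.813, 0.582, -0.002, -0.001]
contact_force: [-0.1, 0.3, -0.0]
grip_width: -0.003
gripper_force: 0.0
```

```bash
python3 f.py
```

```text
[0.6355 0.0612 0.0672] F [0.62 0.23 0.68] push -0.42028967188479105 dist to foot 0.01241999046296077
```

Call:
carry_out(
  series=[
    [[0, 0.002, -0.005], [0, 0, 0], 0],
    [[0, 0, -0.003], [0, 0, 0], 0],
    [[0, 0, -0.002], [0, 0, 0], 0],
    [[0, 0, 0], [0, 0, 0], 0],
  ],
)

```text
clock: 11.85
eef_pos: [0.6347, 0.0638, 0.0563]
eef_rot: [0.813, 0.582, 0.0, 0.0]
contact_force: [0.5, -0.0, -1.0]
grip_width: 0.001
gripper_force: 0.0
```

```bash
python3 f.py
```

```text
[0.6347 0.0638 0.0563] F [ 0.07  0.53 -0.59] push -0.524098730967255 dist to foot 0.012338075097022701
```

Call:
carry_out(
  series=[
    [[0, 0, -0.001], [0, 0, 0], 0],
    [[0, 0, 0], [0, 0, 0], 0],
  ],
)

```text
clock: 12.25
eef_pos: [0.6348, 0.0639, 0.0561]
eef_rot: [0.813, 0.582, 0.0, 0.0]
contact_force: [-1.6, -0.6, 5.5]
grip_width: -0.001
gripper_force: 2.9
```

```bash
python3 f.py
```

```text
[0.6348 0.0638 0.0561] F [-1.37 -0.04  5.46] push 0.479496141543827 dist to foot 0.012305762240599127
```

Call:
carry_out(
  series=[
    [[0, 0, -0.0007], [0, 0, 0], 0],
    [[0, 0, 0], [0, 0, 0], 0],
    [[0, 0, 0], [0, 0, 0], 0],
  ],
)

```text
clock: 12.78
eef_pos: [0.6348, 0.0638, 0.0561]
eef_rot: [0.813, 0.582, 0.0, 0.0]
contact_force: [-2.8, -0.2, 10.6]
grip_width: -0.0
gripper_force: 5.1
```

```bash
python3 f.py
```

```text
[0.6348 0.0639 0.0561] F [-2.96 -0.41 10.1 ] push 1.3468659191217225 dist to foot 0.01225169540538945
```

The corner stays at z = 0.0561 from 5.5 N to 10 N, well over the 4 N that used to rock it, so it stands firm. Now I'll lift straight off and clear.

Call:
carry_out(
  series=[
    [[0, 0, 0.003], [0, 0, 0], 0],
    [[0, 0, 0.03], [0, 0, 0], 0],
    [[0, 0, 0.05], [0, 0, 0], 0],
    [[-0.015, -0.055, 0.02], [0, 0, 0], 0],
    [[-0.015, -0.055, 0], [0, 0, 0], 0],
  ],
)

```text
clock: 13.55
eef_pos: [0.606, -0.0467, 0.1598]
eef_rot: [0.813, 0.583, 0.002, 0.001]
contact_force: [1.0, -1.1, -0.6]
grip_width: 0.002
gripper_force: 0.0
```

Call:
carry_out(
  series=[
    [[-0.015, -0.055, 0], [0, 0, 0], 0],
    [[-0.015, -0.055, 0], [0, 0, 0], 0],
    [[-0.015, -0.055, 0], [0, 0, 0], 0],
    [[0, 0, 0], [0, 0, 0], 0],
  ],
)

```text
clock: 14.05
eef_pos: [0.5567, -0.219, 0.157]
eef_rot: [0.816, 0.578, -0.002, 0.001]
contact_force: [-0.3, 0.3, 0.2]
grip_width: 0.001
gripper_force: 0.0
```

Run:
```python
from h import *
print(r.read_state()["eef_pos"])
cv2.imwrite("pics/p5.png",np.hstack([crop(r.read_camera("top"),210,165,133,140,3),crop(r.read_camera("side"),165,170,133,140,3)]))
```

```text
[ 0.55671739 -0.21898988  0.15700459]
```

View pics/p5.png

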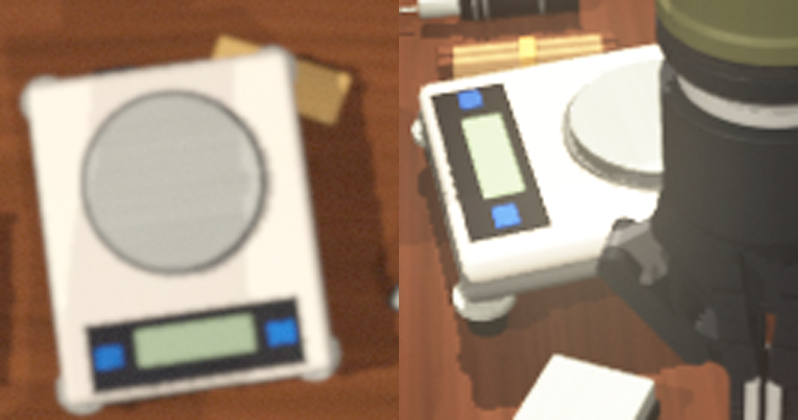

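The wedge is still under the corner, the balance has not moved, and the hand is clear. Handing in.

```bash
python3 -c "
from bench import r
print(r.job_done())"
```

```text
the job is handed in; nothing more can be done
None
```

The job is handed in: I pushed the oak wedge under the bare foot until the push reached about 6 N, then pressed the corner with up to 10 N and saw no movement, and took the hand clear; the last picture shows the wedge and balance still in place.

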